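# Pack the casting frame and hold the ganache slab flush

### The arm

A 6-joint arm with a two-finger parallel gripper is mounted at the origin on the work surface. World frame = base frame: x ahead of the robot, y to its left, z up, the work surface at z = 0. Lengths are in mm, angles in degrees, forces in N, time in s.
With the tool pointing down it reaches from about 300 to 825 mm from the base axis. Payload 5.4 kg.
Tool frame: the origin (TCP) lies on the mounting face of the last link; the fingertips stand 190 mm ahead of it and the grasp point (between the pads) lies r.tcp_to_grasp ahead of it (r.tcp_to_grasp is the distance from the TCP to the grasp point, in mm); z points along the fingers, y is the direction in which the jaws open and shut (so a half turn about z gives the same grasp; the last joint's range is limited). The gripper opens to 92 mm and grips with 3 to 60 N. Pads are 20 mm wide; open, the fingers measure 128 mm over their backs; the gripper's body (75 mm by 189 mm) begins 69 mm behind the grasp point.
Start: joints at [-87.095, 9.076, 91.501, -0, 79.423, -12.038], TCP at [148.243, -555.546, 404.701] pointing down, gripper open.
Joint ranges: [-166.64, 166.64], [-54.1, 131.32], [10.49, 154.53], [-73.88, 253.88], [9.74, 151.15], [-171.62, 171.62]. Speed limits (degrees/s): [147.25, 147.25, 180, 180, 180, 180].

### API

Orientations are given as [roll, pitch, yaw] about the fixed x, y, z axes, in that order (R = Rz(yaw) Ry(pitch) Rx(roll)).
In Python, from bench import r gives the robot as it stands.
- The arm moves only by the tool apply_moves, never from a script. Its argument "steps" is a list of rows, each a list of 5 numbers: the closure, from -1 (fully open) to 1 (shut), so that 0 is half open, then the shift along the tool's x, y, z in mm, then the turn about the tool's z in degrees. A call has 1 to 10 rows; each row is the pose to reach, as a shift and turn from the pose commanded when the call began, along the tool's axes at that moment; what a row does not reach only later rows make up. A row lasts 1/8 s, in which the tool goes at most 62.5 mm and 10.7 degrees, less where a joint would pass 70% of its speed; a pose out of reach is approached as far as the arm can. A call with a gripper value outside its range is refused whole. The fingers move at their own pace and stop on an object; "newtons" is the grip in N (left out, the last holds). Time passes only in rows, so rows that repeat a pose let the fingers close. It gives the time, the measured TCP pose, the force and the opening at its end, in the units of the state.
- r.observe(): the state, without advancing time (a new reading comes with each control period).
- r.read_camera(name): name is "scene" or "top" or "wrist"; returns a dict with "frame" (384x512x3 uint8, red, green, blue), "fx", "fy", "cx", "cy" (pixels), "origin" and "rotation" of the camera in the world. Camera axes: x right, y down, z forward; pixel columns grow to the right and rows downward; lengths in mm; the calibration is good to about 2 mm. A picture is of the moment at which its call begins. There is no depth.
- r.hand_in(): hands the job in, once; it reports no verdict.
Trained networks look in the newest picture that a camera, given by its name, has taken for a name from the list of things; names that differ only in an ending like _2 or _b are one class to them, and where a whole thing is asked for, a point or a joint stands for the part that bears it (a point fixed in the world has none). Each returns a list of dicts, best first, with "p" (0 to 1); they miss things now and then, are a little off and sometimes report something else, mostly with a low value. They report only what shows in the picture. A call takes as long as a camera call. They do not tell look-alikes from the thing itself.
- r.cut_out(thing, camera): "region" (384x512 bool, what is visible of it) and "pixel" ([column, row] in pixels, amid what is visible of it).
- r.landmark_of(thing, camera): "pixel" ([column, row] in pixels: a listed point, or the origin of a listed thing).
The state is a dict: "t": time; "q": joint angles; "qd": joint speeds; "joint_efforts": joint torques, N m; "position": TCP position; "tcp_rot": TCP orientation; "contact_force": force on the tool from outside, world axes, zero at the start; "wrist_torque": the same for the moment, N m; "width": finger opening in mm.
Only numpy, scipy, OpenCV 4.12 (cv2) and the standard library are available. Lean on these libraries where they do the work, as an engineer would, in place of code of your own. Each camera call takes 0.05 s, during which the arm holds its last target. There are 200 camera calls.

### The job

The brown ganache slab has been trimmed and no longer fills its bay of the steel casting frame, and its next layer is about to be poured. Take the thin blue filler bar, slide it upright into the gap beside the brown slab that is wide enough for it, right down to the bench, and push it sideways against the slab until the slab lies flush along the frame wall opposite. Finish with the bar still in the gripper, holding the slab firmly pressed there without crushing it; leave the white slab and everything else alone.

Things in the scene. Friction and masses are not known exactly. Their poses are not given: they have to be found in the camera images.
- frame: two-bay steel casting frame, fixed to the bench: walls 10 mm wide, 15 mm high, outside 144 (x) by 258 mm (y), plus four 4 mm thick ears 23 mm out from the ends (x). Middle wall along its x at y = 0; bay centres at y = +62 and -62 mm, each bay inside 124 (x) by 114 mm (y). No floor: slabs rest on the bench (paper of no thickness). Origin: centre of its underside, at bench height; z up
- dark_slab: trimmed brown slab, rigid, loose, 112 (x) by 85 (y) by 12 mm, 0.1-0.2 kg, flat on the bench in either bay, its x along the frame's x within 1 degree. Its two gaps along the frame's y add up to 29 mm: 19-27 mm on one side (fits the filler bar), 2-10 mm on the other (too narrow); side varies. Slides under 1-2 N. Origin: centre of its underside
- white_slab: slab of white chocolate in the other bay, loose, 112 mm (x) by 108 mm (y) by 12 mm: its gaps (1 to 5 mm) are too narrow for the bar; it must not be shifted by 6 mm or more. Origin: centre of its underside
- filler_bar: plain blue plastic bar with a black dot near one end: 112 mm long (x), 12 mm thick (y), 36 mm high (z), 0.06-0.1 kg, standing on its long narrow edge on the open bench left or right of the frame. Standing in a bay, its top 21 mm rise above the frame and can be gripped across the thickness. Origin: centre of its underside
- thick_bar: bystander: white plastic bar like the filler bar but 26 mm thick, too thick for every gap, standing on the other side of the frame. Origin: centre of its underside
- rabbit1: bystander: moulded chocolate rabbit standing on the black tray at the far right, 145 mm tall, 66 mm wide. Origin: centre of its underside
- rabbit2: bystander: lighter chocolate rabbit on the same tray, 145 mm tall. Origin: centre of its underside
- rabbit3: bystander: dark chocolate rabbit on the bench at the far left, 145 mm tall. Origin: centre of its underside
- shard_bowl: bystander: steel bowl of white chocolate shards, 130 mm across, 50 mm high, at the far side, left of the middle. Origin: centre of its underside
- palette_knife: bystander: palette knife lying along its x, 290 mm long, black handle 18 mm thick, on the left. Origin: on the bench under it, 156 mm from the handle's end
- nib_jar: bystander: amber glass jar, 72 mm across, 95 mm high, on the right. Origin: centre of its underside
There are look-alikes about, which are no part of the job. Of the things shaped like the dark_slab, the brown one is meant. What is shaped like the filler_bar but red is not meant.

How it is judged (in metres and radians):
On the way, in this order (a step that is already met when the one before it is completed fails the run):
1. the blue bar is picked up, clear of the bench (height (world z) of filler_bar above 0.02 m and contact force between the fingers and filler_bar above 1 N), for 0.1 s.
2. the blue bar stands upright on the bench in the gap beside the brown slab (z of filler_bar in the frame of frame between -0.003 and 0.003 m and x of filler_bar in the frame of frame between -0.009 and 0.009 m and angle between filler_bar's own z axis and vertical below 0.07 rad and angle between the x axis of filler_bar and the x axis of frame, either way round below 0.06 rad and (y of filler_bar in the frame of frame between 0.009 and 0.116 m or y of filler_bar in the frame of frame between -0.116 and -0.009 m)), for 0.2 s.
At the end, for the whole second after the job is handed in: Bar on the bench (3 mm), upright (0.07 rad), in line with the frame (0.06), along the brown slab's side (3 mm); slab flat and flush on the bay wall opposite (2 mm, 0.025 rad); over 2 N between bar and slab, slab and frame, fingers and bar; all at rest (((y of dark_slab in the frame of frame between 0.0745 and 0.0785 m and y of filler_bar in the frame of frame between 0.025 and 0.031 m) or (y of dark_slab in the frame of frame between 0.0455 and 0.0495 m and y of filler_bar in the frame of frame between 0.093 and 0.099 m) or (y of dark_slab in the frame of frame between -0.0495 and -0.0455 m and y of filler_bar in the frame of frame between -0.099 and -0.093 m) or (y of dark_slab in the frame of frame between -0.0785 and -0.0745 m and y of filler_bar in the frame of frame between -0.031 and -0.025 m)) and z of filler_bar in the frame of frame between -0.003 and 0.003 m and x of filler_bar in the frame of frame between -0.009 and 0.009 m and angle between filler_bar's own z axis and vertical below 0.07 rad and angle between the x axis of filler_bar and the x axis of frame, either way round below 0.06 rad and z of dark_slab in the frame of frame below 0.003 m and angle between dark_slab's own z axis and vertical below 0.03 rad and angle between the x axis of dark_slab and the x axis of frame, either way round below 0.025 rad and contact force between dark_slab and frame above 2 N and contact force between filler_bar and dark_slab above 2 N and contact force between the fingers and filler_bar above 2 N and linear speed of each of dark_slab, filler_bar below 0.02 m/s); the arm keeps its last pose, push and grip.
It fails at once if the white slab is shifted by 6 mm or more (distance of white_slab from where it was at the start of the episode above 0.006 m).
It fails at once if the brown slab is crushed: the bar bears on it with more than 50 N (contact force between filler_bar and dark_slab above 50 N).
It fails at once if a bystander is moved by more than 20 mm (distance of any of thick_bar, rabbit1, rabbit2, rabbit3, shard_bowl, palette_knife, nib_jar from where it was at the start of the episode above 0.02 m).
It also fails if it takes over 38 s, if anything falls off the work surface, if the arm or the gripper's body presses on something with over 40 N, if the wrist force passes 120 N, or if a joint passes its speed limit or range.

## Working session

There is one attempt and no reset: what is moved stays moved. The work goes in short steps, Python scripts to look and compute and a tool call to move; the robot and the scene stay as the last step left them, time stands still between calls to the robot, and variables do not carry over. Pictures are saved under pics/ and viewed, on a budget of 10 in all, crops included, one or two more only if the job needs it, and the job is handed in when it is done.

Besides the shell and the picture viewer there is one more tool, called after "Request:" by a JSON object that holds its "api" and its "payload". apply_moves: Moves the arm, as the interface text tells. Its arguments: {"type":"object","properties":{"steps":{"type":"array","items":{"type":"array","items":{"type":"number"}}},"newtons":{"type":"number"}},"required":["steps"]}

```bash
mkdir -p pics; cat > h.py <<'E'
import numpy as np, cv2
from bench import r
def ray(c,px,z):
    px=np.atleast_2d(px).astype(float)
    d=np.c_[(px[:,0]-c['cx'])/c['fx'],(px[:,1]-c['cy'])/c['fy'],np.ones(len(px))]@np.array(c['rotation']).T
    o=np.array(c['origin']); return o+d*((z-o[2])/d[:,2])[:,None]
def proj(c,P):
    p=(np.atleast_2d(P)-np.array(c['origin']))@np.array(c['rotation'])
    return np.c_[c['fx']*p[:,0]/p[:,2]+c['cx'],c['fy']*p[:,1]/p[:,2]+c['cy']]
def save(c,n,k=1.5):
    cv2.imwrite('pics/'+n,cv2.resize(c['frame'][:,:,::-1],None,fx=k,fy=k,interpolation=cv2.INTER_CUBIC))
E
python3 - <<'E'
from h import *
c=r.read_camera('top'); save(c,'top1.png')
print(c['origin'],np.round(c['rotation'],3),c['fx'],r.tcp_to_grasp,r.observe())
for t,z in [('frame',15),('dark_slab',12),('white_slab',12),('filler_bar',36),('thick_bar',36)]:
    for d in r.cut_out(t,'top')[:3]:
        m=d['region'].astype(np.uint8); cn=max(cv2.findContours(m,0,2)[0],key=cv2.contourArea)
        w=ray(c,cn[:,0,:],z)[:,:2].astype(np.float32)
        print(t,round(d['p'],2),d['pixel'],cv2.minAreaRect(w),c['frame'][d['region']].mean(0).round())
E
```

```text
[ 393.57045866  -13.35587658 1025.48374585] [-1.68623e+02  5.00000e-02 -8.90870e+01] 364.32662997450234 171.4 {'t': 0.05, 'q': array([-8.70959175e+01,  9.11108301e+00,  9.15674297e+01, -1.29470087e-03,
        7.94233098e+01, -1.20376131e+01]), 'qd': array([ 0.03467124, -0.05256265, -0.10675946,  0.06609236, -0.14343694,
        0.07635262]), 'joint_efforts': array([-5.03868068e-04, -3.86840272e+01, -3.23287404e+01,  7.04440498e-02,
        3.39433656e-02, -5.46147260e-05]), 'position': array([ 148.22106866, -555.29747157,  403.7754468 ]), 'tcp_rot': array([-1.79900151e+02, -1.99911576e-02,  1.49419170e+01]), 'contact_force': array([ 0.66593968, -0.11370273,  0.40306368]), 'wrist_torque': array([ 0.03098557, -0.01097333,  0.0200343 ]), 'width': 91.79030112248861}Traceback (most recent call last):
  File "<stdin>", line 7, in <module>
  File "h.py", line 6, in ray
    o=np.array(c['origin']); return o+d*((z-o[2])/d[:,2])[:,None]
                                                  ~^^^^^
IndexError: too many indices for array: array is 1-dimensional, but 2 were indexed
```

View pics/top1.png

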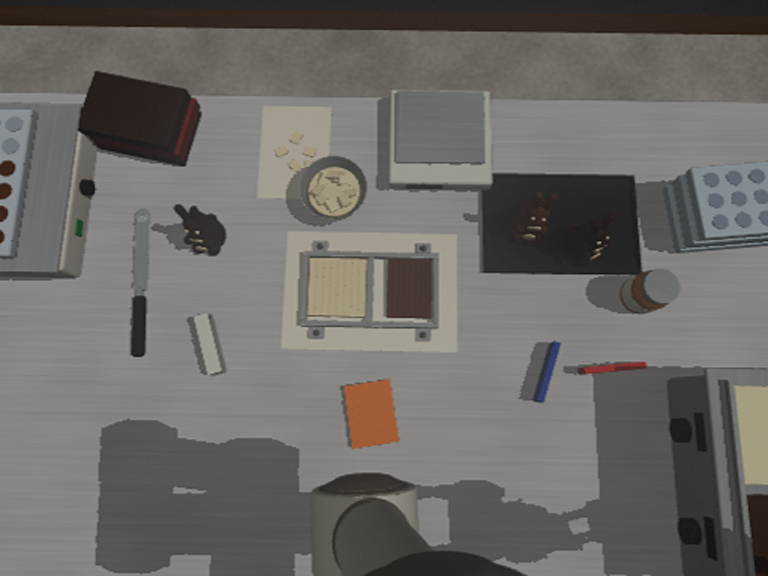

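The top view shows the frame at about (368,290). The brown slab is in its right bay, with the wide gap at the middle wall (column 378). The blue bar is at (547,372), with the red look-alike to its right at (612,368). The camera rotation comes as roll, pitch, yaw, so I'll fix the helper.

```bash
sed -i "2a from scipy.spatial.transform import Rotation\ndef cam(n):\n    c=r.read_camera(n); c['rotation']=Rotation.from_euler('xyz',c['rotation'],degrees=True).as_matrix(); return c" h.py
cat >> h.py <<'E'
def rects(c,cn,things):
    for t,z in things:
        for d in r.cut_out(t,cn)[:3]:
            m=d['region'].astype(np.uint8); k=max(cv2.findContours(m,0,2)[0],key=cv2.contourArea)
            w=ray(c,k[:,0,:],z)[:,:2].astype(np.float32); R=cv2.minAreaRect(w)
            print(t,round(d['p'],2),np.round(d['pixel']),np.round(R[0],1),np.round(R[1],1),round(R[2],1),c['frame'][d['region']].mean(0).round())
E
python3 - <<'E'
from h import *
c=cam('top'); print(c['rotation'].round(2))
rects(c,'top',[('frame',15),('dark_slab',12),('white_slab',12),('filler_bar',36),('thick_bar',36)])
# blue mask top
h=cv2.cvtColor(c['frame'],cv2.COLOR_RGB2HSV); m=cv2.inRange(h,(105,90,40),(130,255,255))
k=max(cv2.findContours(m,0,2)[0],key=cv2.contourArea)
for z in(0,36):print('blue',z,cv2.minAreaRect(ray(c,k[:,0,:],z)[:,:2].astype(np.float32)))
# ears in picture
e=ray(c,np.array([[320,246],[423,248],[422,335],[316,333]])/1.5,4); print(e.round(),e.mean(0))
E
```

```text
[[ 0.02 -0.98  0.2 ]
 [-1.   -0.02  0.  ]
 [-0.   -0.2  -0.98]]
frame 0.89 [246. 197.] [596.1  19.3] [230.1 325.6] 0.2 [146. 142. 133.]
dark_slab 0.69 [274. 199.] [600.3 -54.5] [ 85.1 110.8] 90.0 [70. 56. 50.]
dark_slab 0.58 [248. 273.] [368.8  13.1] [111.9  84.5] 9.5 [160.  93.  57.]
white_slab 0.69 [227. 192.] [600.7  82.4] [108.4 113.4] 89.8 [160. 149. 121.]
filler_bar 0.65 [407. 245.] [ 456.1 -417.9] [ 12.6 121.6] 6.5 [117.  52.  51.]
filler_bar 0.61 [362. 247.] [ 447.9 -300.4] [ 19.5 112.5] 71.3 [54. 61. 93.]
thick_bar 0.8 [143. 231.] [489.4 307.1] [119.1  36.9] 19.0 [137. 138. 129.]
blue 0 ((449.97979736328125, -313.56756591796875), (11.376147270202637, 114.68605041503906), 71.52320861816406)
blue 36 ((447.99951171875, -303.0284729003906), (10.976815223693848, 110.65995025634766), 71.52322387695312)
[[682. 119.   4.]
 [681. -80.   4.]
 [512. -79.   4.]
 [513. 120.   4.]] [597.00327022  19.95359133   4.        ]
```

Request:
{"api": "apply_moves", "payload": {"steps": [[-1, 180, -83, 0, 17], [-1, 355, -166, 0, 33], [-1, 355, -166, 0, 33], [-1, 355, -166, 0, 33], [-1, 355, -166, 0, 33], [-1, 355, -166, 90, 33], [-1, 355, -166, 90, 33], [-1, 355, -166, 90, 33], [-1, 355, -166, 90, 33], [-1, 355, -166, 90, 33]]}}

```text
t: 1.65
position: [448.3, -305.0, 316.6]
tcp_rot: [179.9, -0.2, -18.1]
contact_force: [-0.7, -0.5, -0.1]
width: 92.3
```

```bash
cat > blue.py <<'E'
from h import *
def bluerect(c,z=36):
    h=cv2.cvtColor(c['frame'],cv2.COLOR_RGB2HSV); m=cv2.inRange(h,(105,90,40),(130,255,255))
    k=max(cv2.findContours(m,0,2)[0],key=cv2.contourArea)
    return cv2.minAreaRect(ray(c,k[:,0,:],z)[:,:2].astype(np.float32)),cv2.boundingRect(k)
E
python3 - <<'E'
from blue import *
c=cam('wrist'); save(c,'w1.png'); print(c['origin'],c['rotation'].round(2)); s=r.observe(); print(s['t'],s['position'],s['tcp_rot'],s['contact_force'])
print(bluerect(c),bluerect(c,0))
E
```

```text
[ 524.32773827 -330.59149299  297.2967005 ] [[-0.31 -0.91 -0.27]
 [-0.95  0.3   0.09]
 [ 0.    0.28 -0.96]]
1.7 [ 448.20444396 -304.95696534  316.50284956] [ 1.79898723e+02 -1.63159281e-01 -1.81510603e+01] [-0.32060233  0.28235552 -1.62731388]
(((448.07427978515625, -304.5278015136719), (11.084622383117676, 113.17310333251953), 71.48357391357422), (243, 136, 14, 125)) (((437.5684509277344, -300.9368591308594), (12.611824035644531, 128.76548767089844), 71.48357391357422), (243, 136, 14, 125))
```

View pics/w1.png

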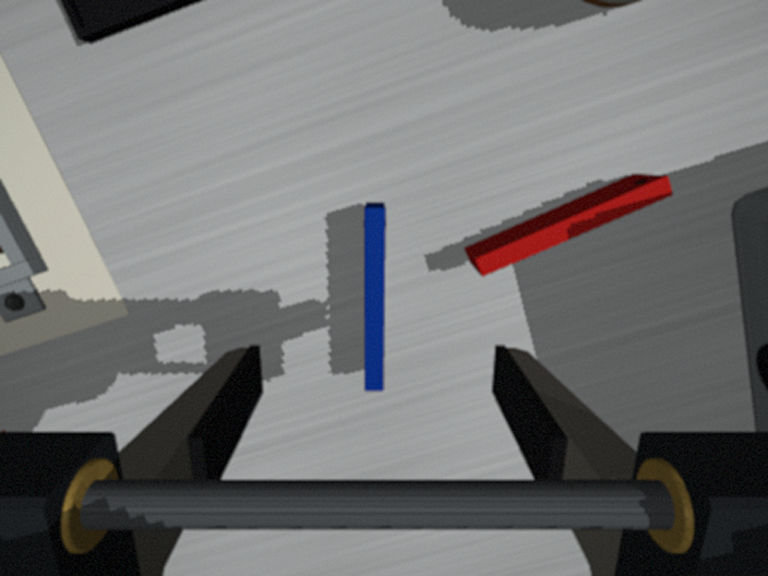

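The close view shows the bar at (374,297), midway between the fingers and in line with the tool, matching the computed centre (448,-304.5). The red bar's near corner at (485,275) lies close to the right finger's path, so I'll descend half closed.

Request:
{"api": "apply_moves", "payload": {"steps": [[0, 0, 0, 0, 0], [0, 0, 0, 50, 0.4], [0, 0, 0, 95, 0.4], [0, 0, 0, 106, 0.4], [0, 0, 0, 106, 0.4], [1, 0, 0, 106, 0.4], [1, 0, 0, 106, 0.4], [1, 0, 0, 106, 0.4], [1, 0, 0, 106, 0.4], [1, 0, 0, 106, 0.4]], "newtons": 40}}

```text
t: 2.95
position: [448.6, -303.8, 209.3]
tcp_rot: [180.0, -0.0, -18.5]
contact_force: [-0.1, 0.5, 4.5]
width: 11.4
```

Request:
{"api": "apply_moves", "payload": {"steps": [[1, 0, 0, -30, 0], [1, 0, 0, -60, 0], [1, 0, -60, -60, -9], [1, 22, -120, -60, -18.5], [1, 44, -180, -60, -18.5], [1, 44, -240, -60, -18.5], [1, 44, -300, -60, -18.5], [1, 44, -336, -60, -18.5], [1, 44, -336, -60, -18.5], [1, 44, -336, -60, -18.5]]}}

```text
t: 4.2
position: [596.2, 0.6, 268.3]
tcp_rot: [180.0, 0.1, 0.0]
contact_force: [-0.5, -0.8, -0.9]
width: 11.5
```

```bash
python3 - <<'E'
from blue import *
s=r.observe()
c=cam('wrist'); save(c,'w2.png');s=r.observe(); print(s['t'],s['position'],s['tcp_rot'],s['contact_force'],s['width'])
b=s['position'][2]-209.3; print(b,bluerect(c,36+b))
rects(c,'wrist',[('frame',15),('dark_slab',12),('white_slab',12)])
c=cam('top'); save(c,'t2.png'); print(bluerect(c,36+b))
rects(c,'top',[('frame',15),('dark_slab',12),('white_slab',12)])
E
```

```text
4.25 [5.96229328e+02 1.31196188e-01 2.68349827e+02] [ 1.79985518e+02  4.48118567e-02 -2.01734001e-02] [-0.18810298 -0.7814341  -0.38317044] 11.650858550506802
59.04982686662879 (((605.2222900390625, 0.0832371711730957), (98.02307891845703, 12.329839706420898), 0.048540808260440826), (240, 151, 23, 170))
frame 0.68 [216. 118.] [602.6  19.1] [215.8 312.2] 0.0 [192. 193. 186.]
dark_slab 0.88 [319. 190.] [601.4 -53.5] [ 86.5 112.5] 89.4 [76. 42. 25.]
dark_slab 0.6 [252. 375.] [430.6   2.2] [21.4 47. ] 0.0 [150.  77.  24.]
white_slab 0.77 [146. 194.] [601.   83.1] [113.6 110.7] 0.1 [168. 160. 127.]
(((574.396728515625, -0.46222734451293945), (21.209796905517578, 7.813726425170898), 0.975736677646637), (252, 191, 4, 9))
frame 0.63 [288. 194.] [594.4 -94.8] [ 94.4 225.7] 89.5 [151. 147. 137.]
dark_slab 0.78 [260. 281.] [364.1 -22.7] [ 38.9 108.6] 79.0 [164.  98.  62.]
dark_slab 0.64 [285. 202.] [574.6 -74.6] [39.3 58. ] 90.0 [70. 56. 49.]
white_slab 0.67 [231. 181.] [642.   70.2] [29.5 20.1] 0.9 [121. 113.  93.]
```

View pics/w2.png

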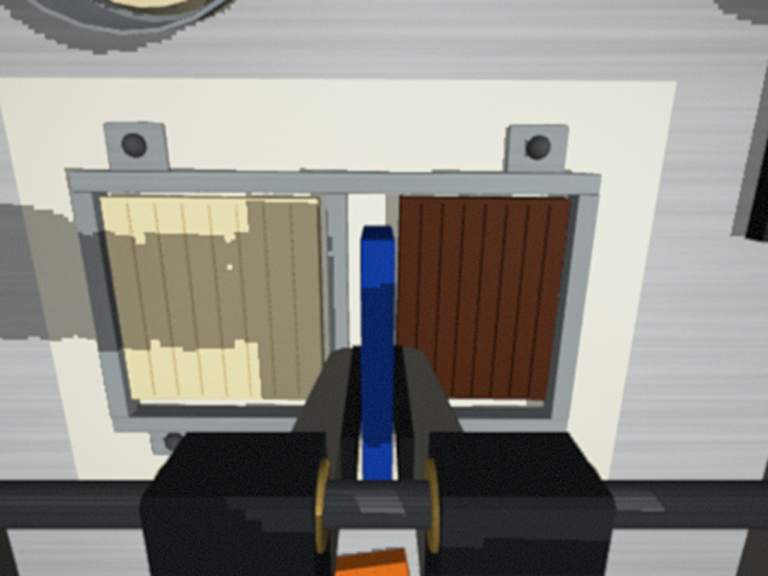

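```bash
python3 - <<'E'
from blue import *
c=cam('wrist')
P=lambda px,z: ray(c,np.array(px)/1.5,z)[:,:2].round(1).tolist()
print('frame outer far L,R, near L,R',P([[67,170],[600,175],[113,432],[567,432]],15))
print('bay inner far edge',P([[98,192],[580,194]],15))
print('mid wall R edge z15 / slab L edge z12',P([[347,195]],15),P([[398,195],[398,400]],12), 'slab R',P([[569,198],[546,400]],12))
print('bar top far end',P([[361,240],[393,240]],95),'bottom far end z59',P([[364,228],[391,228]],59),P([[364,228],[391,228]],95))
E
```

```text
frame outer far L,R, near L,R [[670.3, 149.5], [668.2, -108.0], [526.1, 150.3], [526.2, -108.5]]
bay inner far edge [[659.9, 136.3], [659.1, -99.5]]
mid wall R edge z15 / slab L edge z12 [[658.6, 14.6]] [[658.4, -10.5], [544.8, -12.0]] slab R [[657.0, -95.5], [544.9, -95.6]]
bar top far end [[650.1, 5.3], [650.1, -5.3]] bottom far end z59 [[648.8, 5.2], [648.8, -5.7]] [[654.1, 4.3], [654.1, -4.6]]
```

The view shows the bar over the gap. The middle wall's edge is at column 347 (y≈15) and the slab's edge at 398 (y≈-11.5), giving about 26 mm. The frame centre is about (597.7, 20.7). The bar needs about +2.5 mm in x and +2 mm in y, then the descent.

Request:
{"api": "apply_moves", "payload": {"steps": [[1, 2.5, -2, 0, 0], [1, 2.5, -2, 0, 0], [1, 2.5, -2, 20, 0], [1, 2.5, -2, 40, 0], [1, 2.5, -2, 50, 0], [1, 2.5, -2, 56, 0], [1, 2.5, -2, 59, 0], [1, 2.5, -2, 60, 0], [1, 2.5, -2, 60, 0], [1, 2.5, -2, 60, 0]]}}

```text
t: 5.9
position: [599.3, 3.1, 209.3]
tcp_rot: [180.0, -0.1, 0.0]
contact_force: [-0.6, 0.4, 1.6]
width: 11.5
```

```bash
python3 - <<'E'
from blue import *
c=cam('wrist'); save(c,'w3.png');s=r.observe(); print(s['t'],s['position'],s['tcp_rot'],s['contact_force'],s['wrist_torque'],s['width'])
print(bluerect(c,36)); rects(c,'wrist',[('dark_slab',12)])
E
```

```text
5.95 [599.31577231   3.13119425 209.26518207] [ 1.79988725e+02 -5.92160212e-02  4.33164038e-02] [-0.58896364  0.24880398  1.7106104 ] [-0.01381262  0.0902034   0.0198586 ] 11.882731784674755
(((608.6299438476562, 2.3700084686279297), (12.322021484375, 98.08540344238281), 89.51122283935547), (240, 151, 23, 170))
dark_slab 0.67 [348. 208.] [603.9 -53. ] [ 86.2 109.2] 89.4 [79. 44. 27.]
```

View pics/w3.png

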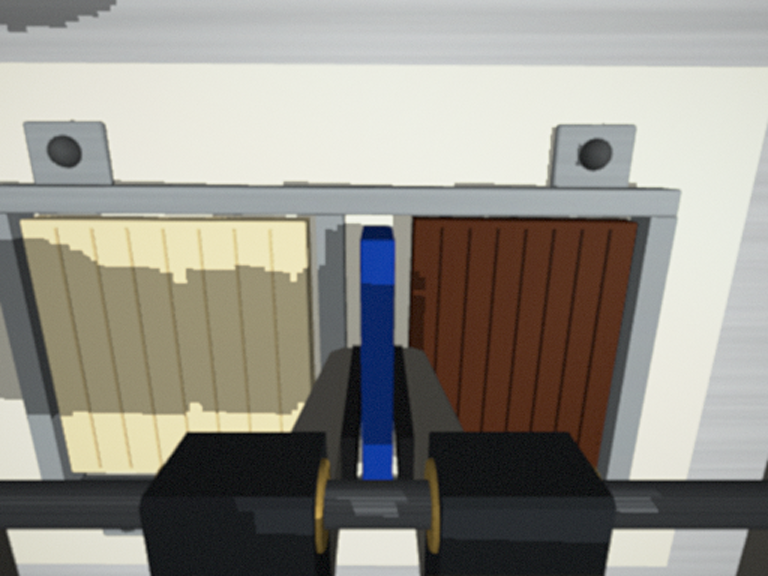

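The bar stands in the gap (columns 361–393), with free space to the wall at 347 and to the slab at 412. TCP height equals the pick-up height, so it is on the bench. Now a slow push toward -y.

Request:
{"api": "apply_moves", "payload": {"steps": [[1, 0, 1.5, 0, 0], [1, 0, 3, 0, 0], [1, 0, 4.5, 0, 0], [1, 0, 6, 0, 0], [1, 0, 7, 0, 0], [1, 0, 8, 0, 0], [1, 0, 8.5, 0, 0], [1, 0, 9, 0, 0], [1, 0, 9, 0, 0], [1, 0, 9, 0, 0]]}}

```text
t: 7.25
position: [599.4, -5.5, 209.3]
tcp_rot: [-179.9, -0.1, 0.0]
contact_force: [0.8, 5.0, 4.7]
width: 12.1
```

Request:
{"api": "apply_moves", "payload": {"steps": [[1, 0, 0.5, 0, 0], [1, 0, 1, 0, 0], [1, 0, 1, 0, 0], [1, 0, 1, 0, 0]]}}

```text
t: 7.75
position: [599.4, -6.4, 209.3]
tcp_rot: [-179.9, -0.1, 0.0]
contact_force: [-0.3, 5.3, 4.8]
width: 11.5
```

Request:
{"api": "apply_moves", "payload": {"steps": [[1, 0, 0.5, 0, 0], [1, 0, 1, 0, 0], [1, 0, 1, 0, 0], [1, 0, 1, 0, 0]]}}

```text
t: 8.25
position: [599.4, -7.1, 209.3]
tcp_rot: [-179.9, -0.1, 0.0]
contact_force: [0.9, 5.8, 5.9]
width: 11.3
```

Request:
{"api": "apply_moves", "payload": {"steps": [[1, 0, 0.5, 0, 0], [1, 0, 1, 0, 0], [1, 0, 1, 0, 0], [1, 0, 1, 0, 0]]}}

```text
t: 8.75
position: [599.4, -7.5, 209.3]
tcp_rot: [-179.8, -0.1, 0.0]
contact_force: [0.7, 10.0, 6.1]
width: 11.8
```

Request:
{"api": "apply_moves", "payload": {"steps": [[1, 0, 0.5, 0, 0], [1, 0, 1, 0, 0], [1, 0, 1, 0, 0], [1, 0, 1, 0, 0]]}}

```text
t: 9.25
position: [599.4, -7.9, 209.3]
tcp_rot: [-179.7, -0.1, 0.0]
contact_force: [1.3, 11.4, 6.8]
width: 11.6
```

```bash
python3 - <<'E'
from blue import *
c=cam('wrist'); save(c,'w4.png');s=r.observe(); print(s['t'],s['position'],s['tcp_rot'],s['contact_force'],s['wrist_torque'],s['width'])
print(bluerect(c,36)); rects(c,'wrist',[('dark_slab',12),('white_slab',12)])
E
```

```text
9.3 [599.4266609   -7.861008   209.29733555] [-1.79720897e+02 -8.77253326e-02  1.29678808e-03] [ 0.07416446 12.57153206  6.399687  ] [ 2.38510092 -0.17826308 -0.05565994] 11.81076035772551
(((608.81298828125, -7.729176044464111), (12.32310676574707, 98.11691284179688), 89.4700927734375), (240, 151, 24, 170))
dark_slab 0.78 [338. 205.] [608.5 -55.6] [85.6 99.5] 89.7 [78. 42. 26.]
white_slab 0.82 [ 99. 215.] [601.4  82.9] [113.7 111.5] 0.1 [173. 165. 131.]
```

View pics/w4.png

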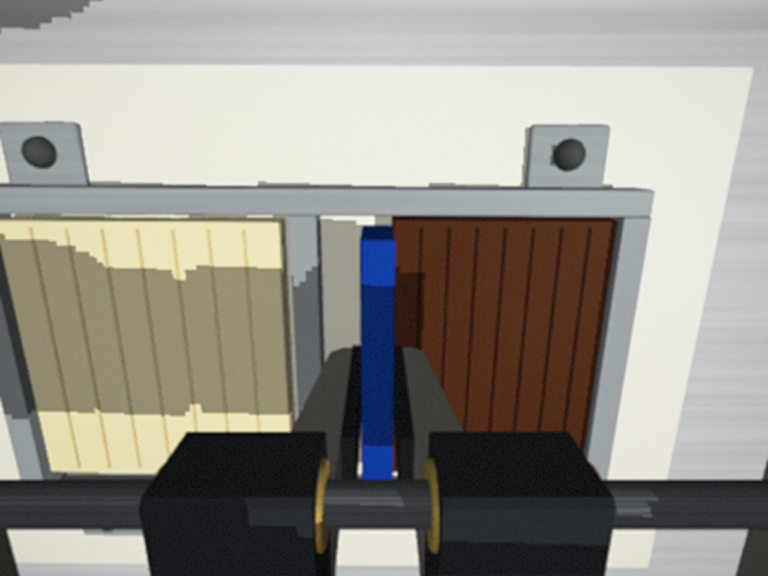

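Request:
{"api": "apply_moves", "payload": {"steps": [[1, 0, 0.5, 0, 0], [1, 0, 1, 0, 0], [1, 0, 1.5, 0, 0], [1, 0, 1.5, 0, 0], [1, 0, 1.5, 0, 0], [1, 0, 1.5, 0, 0]]}}

```text
t: 10.15
position: [599.5, -8.4, 209.3]
tcp_rot: [-179.6, -0.1, -0.0]
contact_force: [2.3, 15.9, 5.5]
width: 11.4
```

```bash
python3 - <<'E'
from blue import *
c=cam('wrist'); s=r.observe(); print(s['t'],s['position'],s['tcp_rot'],s['contact_force'],s['wrist_torque'],s['width'])
# rectify plane z=12 of the slab/right wall zone: 4 px/mm, x 560..665 down, y 20..-115
W,H=540,420
dst=np.float32([[0,0],[W,0],[W,H],[0,H]])
src=proj(c,[[665,20,12],[665,-115,12],[560,-115,12],[560,20,12]]).astype(np.float32)
im=cv2.warpPerspective(c['frame'],cv2.getPerspectiveTransform(src,dst),(W,H),flags=cv2.INTER_CUBIC)
cv2.imwrite('pics/rect.png',im[:,:,::-1])
print('px of frame point (x+60 / -30, -119 inner wall z15):',[( (20-ray(c,proj(c,[[x,-98.3,15]]),12)[0][1])*4).round(1) for x in(650,590)])
E
```

```text
10.2 [599.50305133  -8.44400596 209.32342141] [-1.79593423e+02 -1.13310021e-01 -2.13295029e-02] [ 2.00654273 17.00225381  4.72174972] [ 3.22425107 -0.35884389 -0.08596658] 11.673264584221275
px of frame point (x+60 / -30, -119 inner wall z15): [np.float64(479.3), np.float64(479.3)]
```

View pics/rect.png

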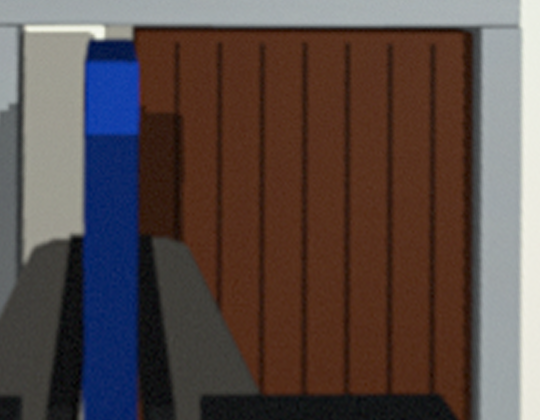

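```bash
python3 -c "
from h import *
print(r.hand_in()); s=r.observe(); print(s['t'],s['position'],s['contact_force'],s['width'])"
```

```text
the job is handed in; nothing more can be done
None
the job is handed in; nothing more can be done
```

I picked up the blue bar and stood it in the wide gap between the middle wall and the brown slab. I then pushed it toward the robot's right until the slab met the outer wall of its bay, and handed in at about 10.2 s. The hand-in gave no verdict.

What the last checks showed:
- **Push:** the wrist force was about 16–17 N sideways with a 5 N upward reaction from the bench. Part of the sideways push may go into bench friction, so the force on the slab itself is inferred, not measured.
- **Slab:** the last picture, warped to the slab's top face, shows the slab's edge parallel to the wall. The gap is at most about 0.7 mm, which is within my measuring error.
- **Bar:** it is still gripped, with the gripper reading 11.4–11.7 mm against its 12 mm thickness. It is at bench height and in line with the frame, with its centre roughly at the frame's middle in x. The tool has tilted about 0.4° under the load.
- **White slab:** its detected position stayed within about 0.5 mm through the push.

One mismatch: the tool's y position (-8.4 mm) is about 1.2 mm past the bar position I estimated (-7.2 mm). Tool tilt and calibration error can account for that, and it is within the 3 mm tolerance.

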